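# Index the finial blank on the carving stand

### The job

Bring the wooden finial blank on the carving stand round to its next station: pull the stand's spring collar up and turn it anticlockwise (seen from above) until it stays parked up, turn the blank with its turntable anticlockwise by one station (a sixth of a turn) until it clicks in, then turn the collar back clockwise so that it springs fully down and locks the turntable again. Do not disturb the other things on the bench.

Things in the scene. Friction and masses are not known exactly. Their poses are not given: they have to be found in the camera images.
- stand: Carving stand bolted to the bench: dark base plate 210 x 300 x 16 mm, an aluminium turntable disc (diameter 244, 44 to 64 mm above the bench, six dark rim slots) and at one side a grey bracket with the spring collar. Origin on the bench under the turntable's vertical axis, z up; the collar's axis is 105 mm from it along the stand's -y.
- blank_grip (a point): On the turntable axis in the blank, 126 mm above the bench. The blank is an upright hexagonal prism of light wood, 60 mm across flats, from 64 to 150 mm above the bench plus an 8 mm dome, fixed on the turntable. Frame turns with it, parallel to the stand's at joint 0; two opposite flats face its x and -x. Grip from above across two flats and turn about the axis.
- collar_grip (a point): On the collar's axis in the middle of its wing handle, 141 mm above the bench when down. The collar is a steel sleeve, diameter 53, topped by a wing handle: a block 34 mm across its flats (this frame's x), 66 long (y), 32 tall, its top 15 mm above this point. Frame turns and rises with it, parallel to the stand's at joint collar 0. The blank is 70 mm from the collar axis.
- lock_pin (a joint): Lift of the spring collar and its pin, m: 0 fully down (pin in a rim slot, table locked), 0.018 highest. A spring presses it down, 7 N at 0, 12 N at the top. The collar can turn only when lifted 0.012 or more; parked it rests near 0.010, the pin 3 mm clear of the table. About 0.007 with the collar turned back: the pin stands on the disc beside a slot, not locked.
- collar (a joint): Turn of the spring collar, rad, anticlockwise from above positive: 0 locked (end stop), 1.2 parked (end stop). Lifted, turned to 1.2 and let down, it rests in a 2 mm deep notch and stays up. To bring it back, lift it 3 mm or more from there, turn it clockwise to 0 and let it spring down.
- turntable (a joint): Turn of turntable and blank, rad, anticlockwise from above positive, 0 at the start, end stops at -2.2 and 2.2. Stations every 1.047 rad (60 degrees), each with a click detent that pulls the table in from about 0.05 rad either side; climbing out takes about 0.5 N m. The pin is 12 mm thick, round-ended; the slots are 15 mm wide.
- gouge_a: Bystander, not to be moved: a gouge with a light wooden handle, 230 mm long, lying by the stand. Origin: centre of its underside on the bench.
- gouge_b: Bystander, not to be moved: a gouge with a dark wooden handle, 250 mm long, lying by the stand. Origin: centre of its underside on the bench.
- gouge_c: Bystander, not to be moved: a gouge with a brown handle, 220 mm. Origin: centre of its underside on the bench.
- offcut: Bystander, not to be moved: an offcut block of light wood, 100 x 60 x 35 mm, lying by the stand's bracket. Origin: centre of its underside on the bench.
- mallet: Bystander, not to be moved: a round wooden carver's mallet standing on its head, 210 mm tall. Origin: centre of its underside on the bench.
- wax_jar: Bystander, not to be moved: a wax jar 70 mm tall. Origin: centre of its underside on the bench.
- stone: Bystander, not to be moved: a sharpening stone 180 x 60 x 28 mm. Origin: centre of its underside on the bench.
- brush: Bystander, not to be moved: a bench brush 200 mm long. Origin: centre of its underside on the bench.

How it is judged (in metres and radians):
On the way, in this order (a step that is already met when the one before it is completed fails the run):
1. the collar has been lifted and turned to its parked position, with the turntable still at its first station (value of joint lock_pin above 0.008 m and value of joint collar above 1 rad and value of joint turntable between -0.1 and 0.1 rad), for 0.2 s.
2. with the collar parked, the turntable has been turned anticlockwise to the next station (value of joint lock_pin above 0.007 m and value of joint collar above 1 rad and value of joint turntable between 0.987 and 1.107 rad), for 0.2 s.
At the end, for the whole second after the job is handed in: The turntable is at rest at the next station (1.047 rad, within 0.04), the collar is turned back (within 0.15 rad of its locked stop) and fully down (within 3 mm) (value of joint turntable between 1.007 and 1.087 rad and value of joint lock_pin below 0.003 m and value of joint collar below 0.15 rad and velocity of joint turntable between -0.05 and 0.05 rad/s); the robot touches nothing.
It fails at once if a bystander (gouges, offcut, mallet, jar, stone or brush) is moved by more than 30 mm (distance of any of gouge_a, gouge_b, gouge_c, offcut, mallet, wax_jar, stone, brush from where it was at the start of the episode above 0.03 m).
It also fails if it takes over 67 s, if anything falls off the work surface, if the arm or the gripper's body presses on something with over 40 N, if the wrist force passes 120 N, or if a joint passes its speed limit or range.

### The arm

A 6-joint arm with a two-finger parallel gripper is mounted at the origin on the work surface. World frame = base frame: x ahead of the robot, y to its left, z up, the work surface at z = 0. Lengths are in m, angles in degrees, forces in N, time in s.
With the tool pointing down it reaches from about 0.35 to 0.875 m from the base axis. Payload 4.2 kg.
Tool frame: the origin (TCP) lies at the very end of the fingers, on their centre line; the grasp point (between the pads) lies 19 mm behind it; z points along the fingers, x is the direction in which the jaws open and shut, and the axes are right-handed (so a half turn about z gives the same grasp; the last joint's range is limited). The gripper opens to 87 mm and grips with 3 to 60 N. Pads are 19 mm wide; open, the fingers measure 117 mm over their backs; the gripper's body (75 mm by 190 mm) begins 51 mm behind the grasp point.
Start: joints at [-54.454, 22.042, 0.453, 0, -68.411, -14.817], TCP at [0.221, -0.585, 0.197] pointing down, gripper open.
Joint ranges: [-179.83, 179.83], [-69.29, 118.12], [-61.27, 80.66], [-181.25, 117.63], [-171.15, -9.14], [-177.46, 177.46]. Speed limits (degrees/s): [159.86, 159.86, 180, 180, 180, 180].

### API

Orientations are given as a 3x3 rotation matrix whose columns are the frame's x, y, z axes.
In Python, from station import r gives the robot as it stands.
- The arm moves only by the tool move_arm, never from a script. Its argument "series" is a list that holds one entry, the list of rows, each a list of 7 numbers: the shift along the tool's x, y, z in cm, then the turn, a rotation vector about the tool's x, y, z in degrees, then the opening, from -1 (shut) to 1 (fully open). In form: [[[dx, dy, dz, wx, wy, wz, fingers], ...]]. A call has 1 to 12 rows; each row shifts and turns the commanded pose from where the row before left it, along the tool's axes as they then stand; what a row does not reach is not made up. A row lasts 1/8 s, in which the tool goes at most 62.5 mm and 10.7 degrees, less where a joint would pass 70% of its speed; a pose out of reach is approached as far as the arm can. A call is refused whole if a number of a shift passes 6.25 or a number of a turn 10.7, either way. A call with a gripper value outside its range is refused whole. The fingers move at their own pace and stop on an object; the grip force is fixed at half the most. Time passes only in rows, so rows that do not move let the fingers close. It gives the time, the measured TCP pose, the force and the opening at its end, in the units of the state.
- r.sense(): the state, without advancing time (a new reading comes with each control period).
- r.capture(name): name is "scene" or "top"; returns a dict with "color" (400x640x3 uint8, blue, green, red), "fx", "fy", "cx", "cy" (pixels), "rvec" (rotation vector, rad) and "tvec" (3), from world to camera coordinates, as OpenCV has them. Camera axes: x right, y down, z forward; pixel columns grow to the right and rows downward; lengths in m; the calibration is good to about 2 mm. A picture is of the moment at which its call begins. There is no depth.
- r.finish_job(): hands the job in, once; it reports no verdict.
The state is a dict: "time_s": time; "joints": joint angles; "joint_velocities": joint speeds; "effort": joint torques, N m; "tcp_pos": TCP position; "ee_rot": TCP orientation; "wrist_force": force on the tool from outside, world axes, zero at the start; "moment": the same for the moment, N m; "gripper_width": opening from 0.0 (shut) to 1.0 (fully open).
Only numpy, scipy, OpenCV 4.12 (cv2) and the standard library are available. Lean on these libraries where they do the work, as an engineer would, in place of code of your own. Each camera call takes 0.05 s, during which the arm holds its last target.

## Working session

There is one attempt and no reset: what is moved stays moved. The work goes in short steps, Python scripts to look and compute and a tool call to move; the robot and the scene stay as the last step left them, time stands still between calls to the robot, and variables do not carry over. Pictures are saved under pics/ and viewed, and the job is handed in when it is done.

Besides the shell and the picture viewer there is one more tool, called after "Call:" as name([rows], argument=value, ...), one row to a line, values as JSON. move_arm: Moves the arm, as the interface text tells. Its arguments: {"type":"object","properties":{"series":{"type":"array","items":{"type":"array","items":{"type":"array","items":{"type":"number"}}}}},"required":["series"]}

```bash
mkdir -p pics; ls
cat > h.py <<'E'
import numpy as np,cv2
from station import r
def cam(n):
    c=r.capture(n);R=cv2.Rodrigues(np.array(c["rvec"],float))[0];t=np.array(c["tvec"],float).ravel()
    K=np.array([[c["fx"],0,c["cx"]],[0,c["fy"],c["cy"]],[0,0,1.]]);return c["color"],K,R,t
def plane(K,R,t,uv,z):
    C=-R.T@t;d=R.T@np.linalg.inv(K)@np.array([uv[0],uv[1],1.]);return C+d*(z-C[2])/d[2]
def proj(K,R,t,p):
    q=K@(R@np.array(p,float)+t);return q[:2]/q[2]
E
python3 - <<'E'
from h import *
for n in("scene","top"):
    im,K,R,t=cam(n);cv2.imwrite(f"pics/{n}0.png",im);print(n,-R.T@t,K[0,0],R[2])
print(r.sense())
E
```

```text
pics
scene [ 1.35746895 -0.45080493  0.97875995] 405.09165272640024 [-0.62148191  0.37858838 -0.68587978]
top [0.41347222 0.03078165 1.35570178] 370.2295209038323 [ 0.12770886 -0.00590058 -0.99179415]
{'time_s': 0.1, 'joints': array([-5.44516834e+01,  2.20848880e+01,  3.87796894e-01, -2.37043773e-02,
       -6.84127126e+01, -1.48164837e+01]), 'joint_velocities': array([-0.06894579, -0.1066425 ,  0.22070565,  0.18539728, -0.04956141,
       -0.079191  ]), 'effort': array([-5.26171734e-04, -3.91690850e+01,  1.87936234e+01,  4.23186511e+00,
        1.34826702e-02, -7.43819214e-05]), 'tcp_pos': array([ 0.22104045, -0.58397463,  0.19648998]), 'ee_rot': array([[-3.53851022e-01,  9.35301455e-01, -8.01176416e-04],
       [ 9.35299764e-01,  3.53851909e-01,  1.78289830e-03],
       [ 1.95104518e-03, -1.18459727e-04, -9.99998090e-01]]), 'wrist_force': array([-0.2960541 , -0.26355014,  0.87545544]), 'moment': array([ 0.01583541, -0.00456918, -0.03345285]), 'gripper_width': 1.0009618292021378}
```

```bash
sleep 1; ls pics
```

```text
scene0.png
top0.png
```

View pics/scene0.png

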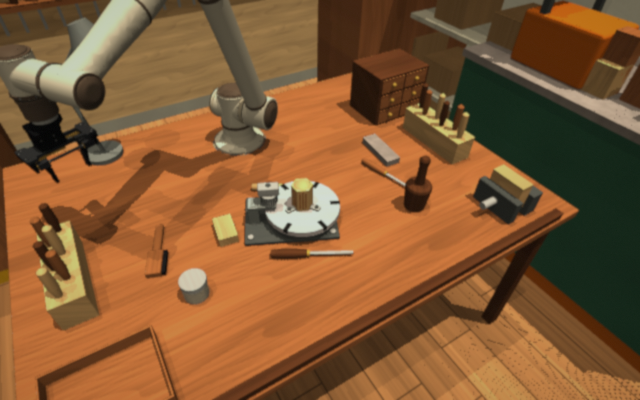

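View pics/top0.png

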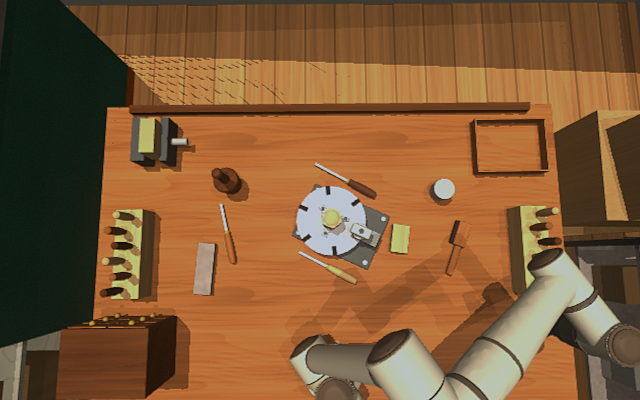

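The turntable is at about (331,220) in the top view, with the collar wing at (362,236). I'll zoom in on both views.

Run:
```python
from h import *
a=cv2.imread("pics/top0.png")[150:290,270:430];cv2.imwrite("pics/topz.png",cv2.resize(a,None,fx=5,fy=5,interpolation=cv2.INTER_CUBIC)[:600])
a=cv2.imread("pics/scene0.png")[165:265,200:360];cv2.imwrite("pics/scz.png",cv2.resize(a,None,fx=5,fy=5,interpolation=cv2.INTER_CUBIC))
```

```text
(no output)
```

View pics/topz.png

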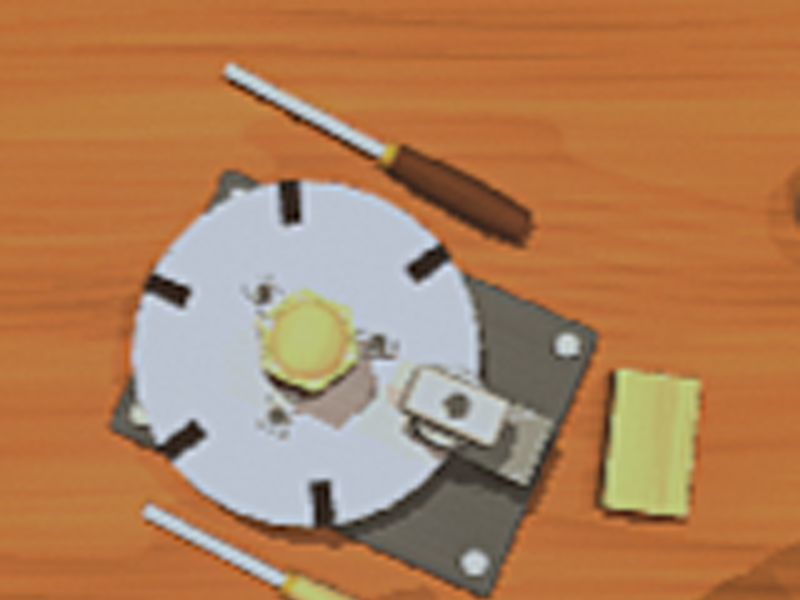

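View pics/scz.png

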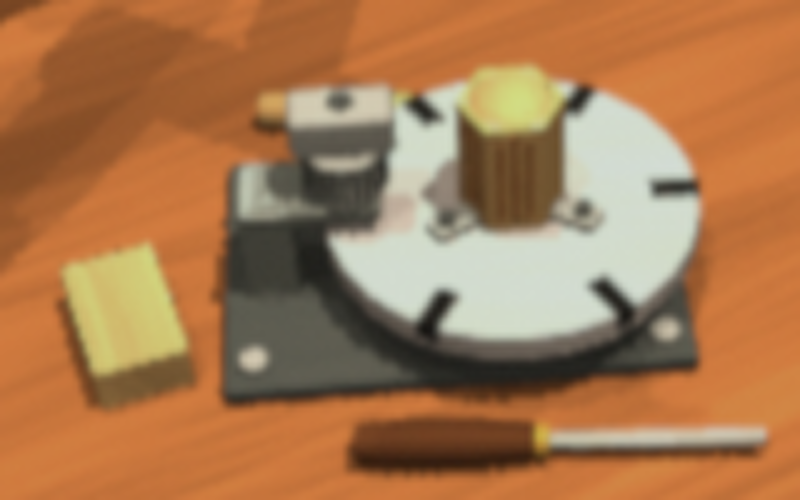

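Run:
```python
from h import *
im,K,R,t=cam("top"); im2,K2,R2,t2=cam("scene")
P=lambda x,y,z:plane(K,R,t,((x+.5)/5-.5+270,(y+.5)/5-.5+150),z)
S=lambda x,y,z:plane(K2,R2,t2,((x+.5)/5-.5+200,(y+.5)/5-.5+165),z)
s={k:P(*v,.064) for k,v in dict(a=(290,203),b=(166,290),c=(184,440),d=(321,503),e=(428,262)).items()}
for k in s: print(k,s[k])
c1=(s['a']+s['d'])/2;c2=(s['c']+s['e'])/2;print("mid",c1,c2)
h=cv2.cvtColor(im,cv2.COLOR_BGR2HSV);m=((h[...,1]<60)&(h[...,2]>150)).astype(np.uint8)
m[:,:290]=0;m[:,370:]=0;m[:180]=0;m[260:]=0
m=cv2.morphologyEx(m,cv2.MORPH_CLOSE,np.ones((5,5)))
c=max(cv2.findContours(m,0,1)[0],key=cv2.contourArea)[:,0]
p=np.array([plane(K,R,t,q,.064)[:2] for q in c])
from scipy.optimize import least_squares
f=least_squares(lambda v:np.hypot(p[:,0]-v[0],p[:,1]-v[1])-v[2],[*c1[:2],.122],loss='cauchy',f_scale=.001);print("circle",f.x)
w=[P(x,y,.156) for x,y in((418,366),(509,398),(494,448),(402,404))]
wc=P(457,404,.156);print("wing",w,"mean",np.mean(w,0),"hole",wc)
print("scene hole",S(341,101,.156))
ang=lambda v:np.degrees(np.arctan2(v[1],v[0]))
cc=np.r_[f.x[:2],0]
print("axis->collar",ang(wc-cc),np.linalg.norm((wc-cc)[:2]),"wing len",ang(w[1]-w[0]),ang(w[2]-w[3]))
for k in s: print(k,(ang(s[k]-cc)))
print("bolts",P(567,345,.016),P(474,562,.016),"base corners",P(597,328,.016),P(488,598,.016))
print("offcut",[P(x,y,.035) for x,y in((618,370),(700,380),(686,518),(605,510))])
print("dome", P(308,342,.158), S(511,95,.154))
```

```text
a [0.63342406 0.01331252 0.064     ]
b [0.57227496 0.10114631 0.064     ]
c [0.4670401  0.08889738 0.064     ]
d [ 0.42257226 -0.00582614  0.064     ]
e [ 0.59037437 -0.08345828  0.064     ]
mid [0.52799816 0.00374319 0.064     ] [0.52870723 0.00271955 0.064     ]
circle [0.52799999 0.00312775 0.11966341]
wing [array([ 0.50964103, -0.06741534,  0.156     ]), array([ 0.48827001, -0.12602635,  0.156     ]), array([ 0.45606634, -0.11548133,  0.156     ]), array([ 0.4850702 , -0.05655233,  0.156     ])] mean [ 0.4847619  -0.09136884  0.156     ] hole [ 0.48471657 -0.09220622  0.156     ]
scene hole [ 0.48256173 -0.09050881  0.156     ]
axis->collar -114.41894412313613 0.10469966829534844 wing len -110.03309705208859 -116.20563163069552
a 5.518081104202333
b 65.69130874966777
c 125.4029223769761
d -175.14556350686692
e -54.231981592637744
bolts [ 0.53509393 -0.1875162   0.016     ] [ 0.37986741 -0.11617546  0.016     ] base corners [ 0.54729417 -0.20973993  0.016     ] [ 0.35434753 -0.12557349  0.016     ]
offcut [array([ 0.51506714, -0.22038855,  0.035     ]), array([ 0.50732817, -0.27882947,  0.035     ]), array([ 0.40960255, -0.26504534,  0.035     ]), array([ 0.4158079 , -0.20781561,  0.035     ])]
dome [0.52580271 0.00390794 0.158     ] [0.52827135 0.00353822 0.154     ]
```

```bash
cat >> h.py <<'E'
AX=np.array([.528,.0032]);CO=np.array([.4844,-.0923]);Y0=-24.5
def go(p,yaw):
    s=r.sense();M=np.array(s["ee_rot"]);d=M.T@(np.array(p)-s["tcp_pos"])*100
    y=np.degrees(np.arctan2(M[1,0],M[0,0]));w=(yaw-y+180)%360-180
    T=np.array([[np.cos(np.radians(yaw)),np.sin(np.radians(yaw)),0],[np.sin(np.radians(yaw)),-np.cos(np.radians(yaw)),0],[0,0,-1]])
    rv=cv2.Rodrigues(M.T@T)[0].ravel()*180/np.pi
    print("t",s["time_s"],"pos",s["tcp_pos"].round(4),"yaw",y.round(2),"F",s["wrist_force"].round(1),"M",s["moment"].round(2),"g",round(s["gripper_width"],3));print("cm in tool",d.round(2),"rotvec",rv.round(2),"j6",s["joints"][5].round(1))
E
python3 -c "
from h import *
go([*CO,.2],155.5)"
```

```text
t 0.2 pos [ 0.2211 -0.5842  0.1968] yaw 110.73 F [-0.8  1.   0.5] M [-0.   -0.01  0.01] g 1.0
cm in tool [36.69 42.03 -0.28] rotvec [ 2.000e-02 -8.000e-02 -4.477e+01] j6 -14.8
```

Call:
move_arm([
  [[1.5,1.7,0,0,0,0,1],[3.5,4,0,0,0,0,1],[3.5,4,0,0,0,0,1],[3.5,4,0,0,0,0,1],[3.5,4,0,0,0,0,1],[3.5,4,0,0,0,0,1],[3.5,4,0,0,0,0,1],[3.5,4,0,0,0,0,1],[3.5,4,0,0,0,0,1],[3.5,4,0,0,0,0,1],[2.5,3,0,0,0,0,1],[1,1.3,0,0,0,0,1]],
])

```text
time_s: 1.7
tcp_pos: [0.4855, -0.0928, 0.1973]
ee_rot: [[-0.356, 0.934, -0.0], [0.934, 0.356, 0.0], [0.0, -0.0, -1.0]]
wrist_force: [0.0, -0.6, 0.7]
gripper_width: 1.004
```

Call:
move_arm([
  [[0,0,0,0,0,-7.5,1],[0,0,0,0,0,-7.5,1],[0,0,0,0,0,-7.5,1],[0,0,0,0,0,-7.5,1],[0,0,0,0,0,-7.5,1],[0,0,0,0,0,-7.3,1],[0,0,0,0,0,0,1],[0,0,0,0,0,0,1]],
])

```text
time_s: 2.7
tcp_pos: [0.4846, -0.0948, 0.1974]
ee_rot: [[-0.909, 0.416, -0.0], [0.416, 0.909, -0.0], [0.0, -0.0, -1.0]]
wrist_force: [-0.2, 0.9, -0.4]
gripper_width: 0.997
```

```bash
python3 -c "
from h import *
go([*CO,.2],155.5)"
```

```text
t 2.7 pos [ 0.4846 -0.0948  0.1974] yaw 155.39 F [-0.2  0.9 -0.4] M [0.03 0.06 0.03] g 0.997
cm in tool [ 0.12  0.22 -0.26] rotvec [-0.01 -0.02 -0.11] j6 -32.4
```

Run:
```python
from h import *
print(r.sense()["joints"].round(1))
for n,b in(("top",(150,290,270,430)),("scene",(105,265,180,380))):
    im,K,R,t=cam(n);a=im[b[0]:b[1],b[2]:b[3]];cv2.imwrite(f"pics/{n}1.png",cv2.resize(a,None,fx=3.5,fy=3.5,interpolation=cv2.INTER_CUBIC))
```

```text
[  7.8   9.2 -17.5  -0.  -63.4 -32.4]
```

View pics/top1.png

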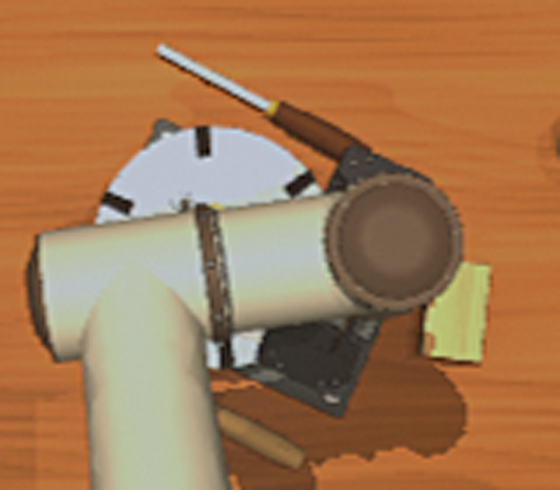

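View pics/scene1.png

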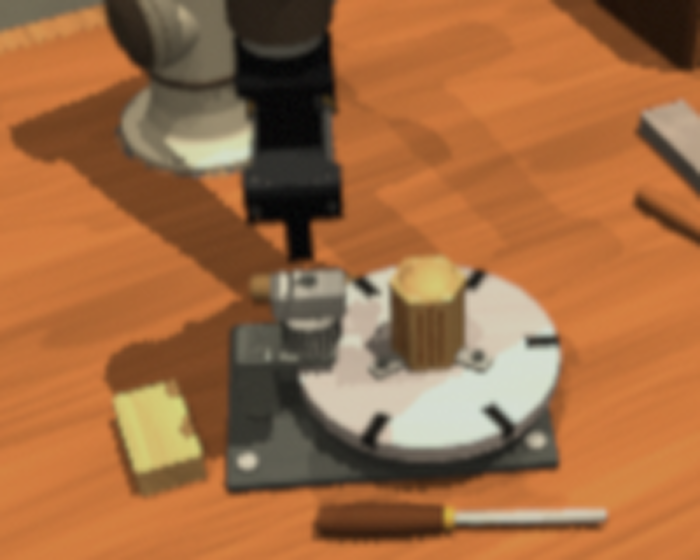

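Fingers straddle the wing, aligned. I'll correct 1–2 mm and descend.

Call:
move_arm([
  [[0.1,0.2,0,0,0,0,1],[0,0,1.5,0,0,0,1],[0,0,1.5,0,0,0,1],[0,0,1,0,0,0,1],[0,0,0.5,0,0,0,1],[0,0,0,0,0,0,1],[0,0,0,0,0,0,1]],
])

```text
time_s: 3.68
tcp_pos: [0.4852, -0.0923, 0.1529]
ee_rot: [[-0.91, 0.414, 0.001], [0.414, 0.91, -0.0], [-0.001, 0.0, -1.0]]
wrist_force: [0.5, -0.4, -0.6]
gripper_width: 1.003
```

Run:
```python
from h import *
go([*CO,.130],155.5)
im,K,R,t=cam("scene");b=(125,225,200,360);a=im[b[0]:b[1],b[2]:b[3]];cv2.imwrite("pics/scene2.png",cv2.resize(a,None,fx=5,fy=5,interpolation=cv2.INTER_CUBIC))
```

```text
t 3.675 pos [ 0.4852 -0.0923  0.1529] yaw 155.54 F [ 0.5 -0.4 -0.6] M [0.06 0.11 0.04] g 1.003
cm in tool [ 0.07 -0.04  2.29] rotvec [0.02 0.05 0.04] j6 -32.6
```

View pics/scene2.png

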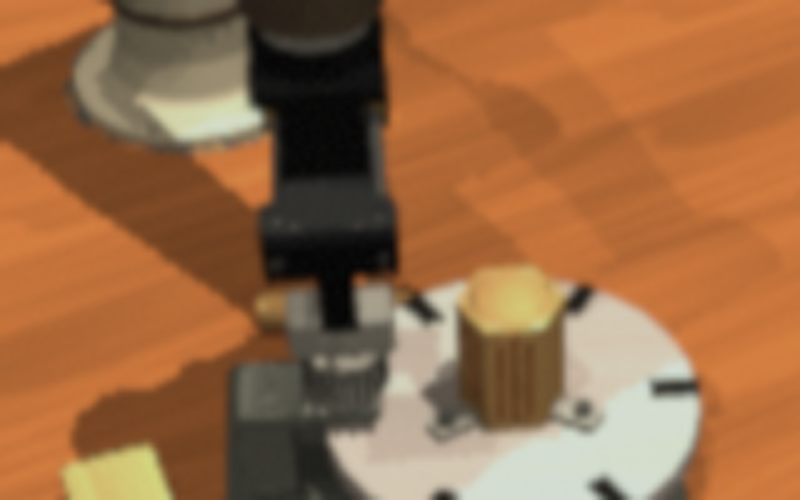

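The near finger (column 338) is centred on the wing (about 340). I'll go down to grip height and close.

Call:
move_arm([
  [[0,0,1.2,0,0,0,1],[0,0,1,0,0,0,1],[0,0,0,0,0,0,1],[0,0,0,0,0,0,-1],[0,0,0,0,0,0,-1],[0,0,0,0,0,0,-1],[0,0,0,0,0,0,-1],[0,0,0,0,0,0,-1],[0,0,0,0,0,0,-1],[0,0,0,0,0,0,-1]],
])

```text
time_s: 4.97
tcp_pos: [0.4854, -0.0923, 0.1313]
ee_rot: [[-0.91, 0.414, 0.001], [0.414, 0.91, -0.0], [-0.001, 0.0, -1.0]]
wrist_force: [-1.5, 1.4, 3.8]
gripper_width: 0.285
```

Run:
```python
from h import *
go([*CO,.130],155.5)
```

```text
t 4.975 pos [ 0.4854 -0.0923  0.1313] yaw 155.56 F [-1.5  1.4  3.8] M [0.39 0.77 0.01] g 0.285
cm in tool [ 0.09 -0.04  0.13] rotvec [0.01 0.08 0.06] j6 -32.6
```

Call:
move_arm([
  [[0,0,0,0,0,0,-1],[0,0,0,0,0,0,-1]],
])

```text
time_s: 5.22
tcp_pos: [0.4852, -0.0923, 0.1313]
ee_rot: [[-0.91, 0.414, 0.001], [0.414, 0.91, -0.0], [-0.001, 0.0, -1.0]]
wrist_force: [-1.1, 0.0, 5.0]
gripper_width: 0.066
```

Run:
```python
from h import *
go([*CO,.130],155.5)
im,K,R,t=cam("scene");b=(125,225,200,360);a=im[b[0]:b[1],b[2]:b[3]];cv2.imwrite("pics/scene3.png",cv2.resize(a,None,fx=5,fy=5,interpolation=cv2.INTER_CUBIC))
```

```text
t 5.225 pos [ 0.4852 -0.0923  0.1313] yaw 155.55 F [-1.1  0.   5. ] M [ 0.18  0.41 -0.05] g 0.066
cm in tool [ 0.07 -0.04  0.13] rotvec [0.02 0.07 0.05] j6 -32.6
```

View pics/scene3.png

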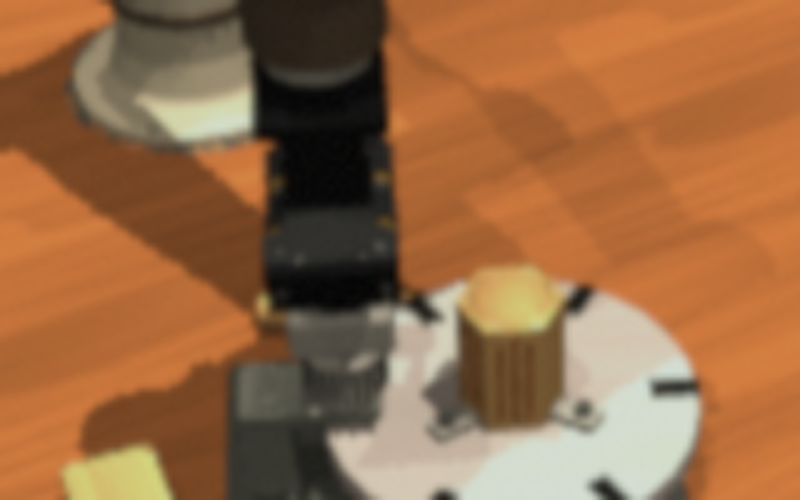

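Run:
```python
from h import *
im,K,R,t=cam("scene");s=r.sense();print(s["gripper_width"],s["tcp_pos"])
b=(165,215,230,300);a=im[b[0]:b[1],b[2]:b[3]].astype(float);a=np.clip(255*(a/255)**.5,0,255).astype(np.uint8)
a=cv2.resize(a,None,fx=11,fy=11,interpolation=cv2.INTER_CUBIC)
T=s["tcp_pos"];X=s["ee_rot"][:,0]
for n,p,c in(("tcp",T,(0,0,255)),("near",T-X*.017,(255,0,0)),("far",T+X*.017,(0,255,0)),("body",T+[0,0,.07],(255,0,255)),("top",[*CO,.156],(0,255,255))):
    u=proj(K,R,t,p);print(n,u);cv2.circle(a,tuple(int(v) for v in ((u-[b[2],b[0]]+.5)*11)),4,c,-1)
cv2.imwrite("pics/scene4.png",a)
```

```text
0.025447617133344067 [ 0.48535416 -0.09232316  0.13128308]
tcp [268.23864848 191.48706097]
near [268.38722711 195.17437385]
far [268.09294481 187.8710965 ]
body [266.57467252 174.14328952]
top [267.53598601 185.3359151 ]
```

View pics/scene4.png

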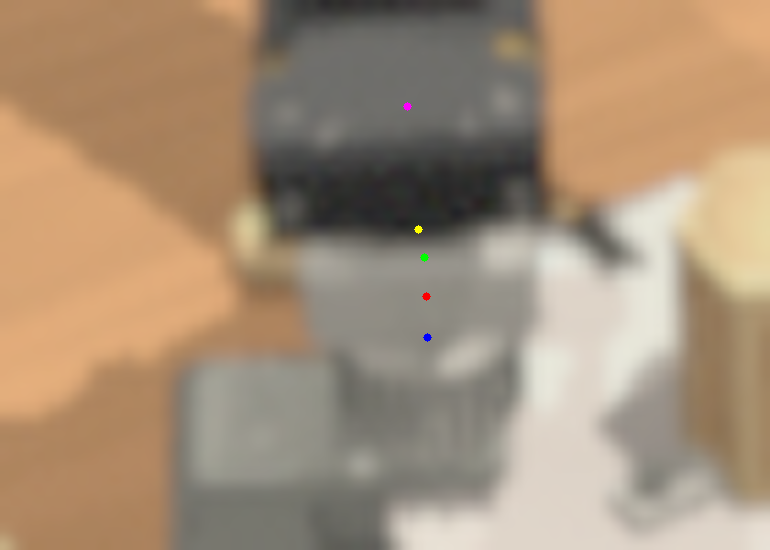

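The opening reading has gone to nearly shut without stopping at the 34 mm wing, so this may not be a real grip. I'll test with a small 6 mm lift.

Call:
move_arm([
  [[0,0,-0.3,0,0,0,-1],[0,0,-0.3,0,0,0,-1],[0,0,0,0,0,0,-1]],
])

```text
time_s: 5.7
tcp_pos: [0.4848, -0.0922, 0.1365]
ee_rot: [[-0.91, 0.414, 0.0], [0.414, 0.91, 0.0], [-0.0, 0.0, -1.0]]
wrist_force: [0.6, -0.7, -0.3]
gripper_width: 0.005
```

Run:
```python
from h import *
go([*CO,.130],155.5)
im,K,R,t=cam("scene")
b=(150,220,230,320);a=im[b[0]:b[1],b[2]:b[3]].astype(float);a=np.clip(255*(a/255)**.5,0,255).astype(np.uint8)
cv2.imwrite("pics/scene5.png",cv2.resize(a,None,fx=8,fy=8,interpolation=cv2.INTER_CUBIC))
```

```text
t 5.7 pos [ 0.4848 -0.0922  0.1365] yaw 155.53 F [ 0.6 -0.7 -0.3] M [ 0.06  0.09 -0.04] g 0.005
cm in tool [ 0.04 -0.02  0.65] rotvec [0.01 0.   0.03] j6 -32.6
```

View pics/scene5.png

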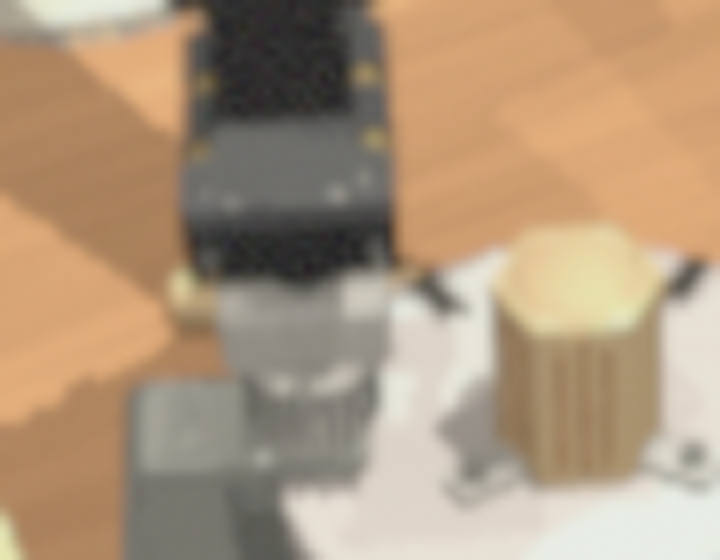

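Run:
```python
from h import *
im,K,R,t=cam("scene")
T=np.array([.4852,-.0923,.1529]);X=np.array([-.91,.414,0])
for o in(.0435,.058):
  for dz in(0,.01,.02,.03): print(o,dz,proj(K,R,t,T-X*o+[0,0,dz]))
```

```text
0.0435 0 [268.09896971 195.81960945]
0.0435 0.01 [267.85948117 193.35631925]
0.0435 0.02 [267.61725297 190.86484992]
0.0435 0.03 [267.37223782 188.34471512]
0.058 0 [268.22857116 199.12314236]
0.058 0.01 [267.98772815 196.65722562]
0.058 0.02 [267.74410572 194.16285115]
0.058 0.03 [267.49765545 191.63952347]
```

Run:
```python
from h import *
im,K,R,t=cam("scene");im=cv2.imread("pics/scene0.png")
b=(110,200,10,130);a=im[b[0]:b[1],b[2]:b[3]].astype(float);a=np.clip(255*(a/255)**.5,0,255).astype(np.uint8)
a=cv2.resize(a,None,fx=6.5,fy=6.5,interpolation=cv2.INTER_CUBIC)
T=np.array([.2211,-.5842,.1968]);X=np.array([-.354,.935,0])
for p,c in((T,(0,0,255)),(T-X*.0435,(255,0,0)),(T+X*.0435,(0,255,0)),(T+[0,0,.07],(255,0,255))):
    u=proj(K,R,t,p);print(u);cv2.circle(a,tuple(int(v) for v in ((u-[b[2],b[0]]+.5)*6.5)),3,c,-1)
cv2.imwrite("pics/scene6.png",a)
```

```text
[ 76.24017148 179.5094208 ]
[ 61.7409682  187.13930162]
[ 90.14444935 172.19260616]
[ 66.42138039 160.64838876]
```

View pics/scene6.png

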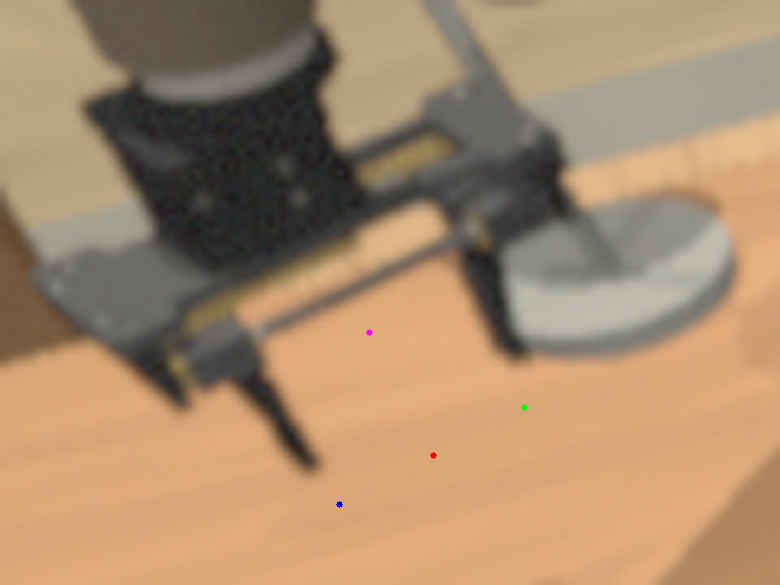

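The picture shows the real fingertips at zoom (310,468) and (518,358). That is about 25 mm above where the reported TCP projects. It fits the light 5 N contact at a reading of 0.131, with the tips resting on the wing's 0.156 top and closing above it. So true tip height ≈ reading + 0.025. I'll rise, open and descend with that correction.

Call:
move_arm([
  [[0,0,-1,0,0,0,-1],[0,0,-0.5,0,0,0,1],[0,0,0,0,0,0,1],[0,0,0,0,0,0,1],[0,0,0,0,0,0,1],[0,0,0,0,0,0,1],[0,0,0,0,0,0,1],[0,0,0,0,0,0,1],[0,0,0,0,0,0,1],[0,0,0,0,0,0,1],[0,0,0,0,0,0,1]],
])

```text
time_s: 7.22
tcp_pos: [0.4848, -0.0922, 0.1515]
ee_rot: [[-0.91, 0.414, -0.0], [0.414, 0.91, -0.0], [0.0, -0.0, -1.0]]
wrist_force: [-1.1, -0.2, -0.8]
gripper_width: 0.982
```

Run:
```python
from h import *
go([*CO,.106],155.5)
```

```text
t 7.225 pos [ 0.4848 -0.0922  0.1515] yaw 155.53 F [-1.1 -0.2 -0.8] M [-0.02  0.05 -0.  ] g 0.982
cm in tool [ 0.03 -0.02  4.55] rotvec [-0.   -0.    0.03] j6 -32.6
```

Call:
move_arm([
  [[0,0,1,0,0,0,1],[0,0,1,0,0,0,1],[0,0,0.8,0,0,0,1],[0,0,0.2,0,0,0,1],[0,0,0,0,0,0,1]],
])

```text
time_s: 7.85
tcp_pos: [0.4848, -0.0923, 0.1213]
ee_rot: [[-0.91, 0.414, -0.0], [0.414, 0.91, -0.0], [0.0, -0.0, -1.0]]
wrist_force: [-0.8, -1.1, -0.4]
gripper_width: 0.999
```

Run:
```python
from h import *
go([*CO,.106],155.5)
im,K,R,t=cam("scene")
b=(150,220,230,320);a=im[b[0]:b[1],b[2]:b[3]].astype(float);a=np.clip(255*(a/255)**.5,0,255).astype(np.uint8)
cv2.imwrite("pics/scene7.png",cv2.resize(a,None,fx=8,fy=8,interpolation=cv2.INTER_CUBIC))
```

```text
t 7.85 pos [ 0.4848 -0.0923  0.1213] yaw 155.53 F [-0.8 -1.1 -0.4] M [0.01 0.06 0.06] g 0.999
cm in tool [ 0.04 -0.02  1.53] rotvec [-0.01 -0.01  0.03] j6 -32.6
```

View pics/scene7.png

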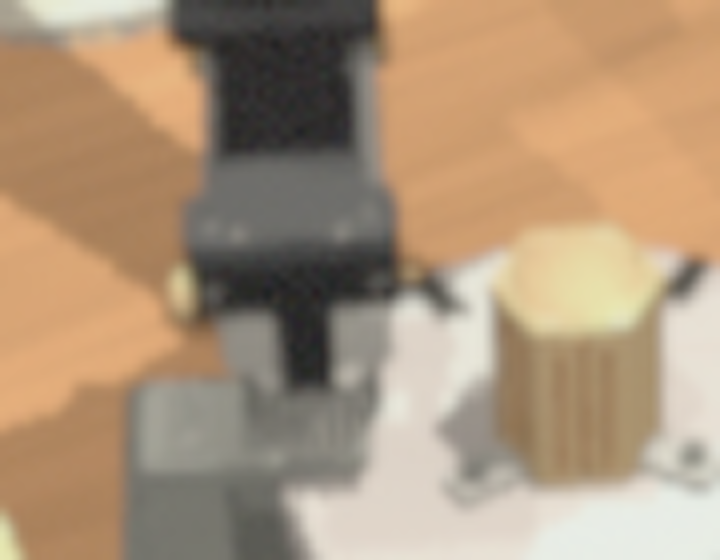

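The near finger now overlaps the wing face (columns 285–330, tip at row ~385). I'll go down 13 mm more and close.

Call:
move_arm([
  [[0,0,0.8,0,0,0,1],[0,0,0.6,0,0,0,1],[0,0,0,0,0,0,1],[0,0,0,0,0,0,-1],[0,0,0,0,0,0,-1],[0,0,0,0,0,0,-1],[0,0,0,0,0,0,-1],[0,0,0,0,0,0,-1],[0,0,0,0,0,0,-1],[0,0,0,0,0,0,-1],[0,0,0,0,0,0,-1],[0,0,0,0,0,0,-1]],
])

```text
time_s: 9.4
tcp_pos: [0.4848, -0.0922, 0.1075]
ee_rot: [[-0.91, 0.414, 0.0], [0.414, 0.91, 0.0], [-0.0, 0.0, -1.0]]
wrist_force: [-0.0, -0.6, -0.3]
gripper_width: 0.386
```

Run:
```python
from h import *
go([*CO,.106],155.5)
```

```text
t 9.4 pos [ 0.4848 -0.0922  0.1075] yaw 155.53 F [-0.  -0.6 -0.3] M [-0.04 -0.02 -0.01] g 0.386
cm in tool [ 0.04 -0.02  0.15] rotvec [0.   0.01 0.03] j6 -32.6
```

Width 0.386 × 87 ≈ 34 mm: the wing is gripped and centred, with no side force. Lifting 16 mm.

Call:
move_arm([
  [[0,0,-0.4,0,0,0,-1],[0,0,-0.4,0,0,0,-1],[0,0,-0.4,0,0,0,-1],[0,0,-0.4,0,0,0,-1],[0,0,0,0,0,0,-1],[0,0,0,0,0,0,-1]],
])

```text
time_s: 10.15
tcp_pos: [0.4846, -0.0922, 0.1231]
ee_rot: [[-0.91, 0.414, -0.0], [0.414, 0.91, 0.0], [0.0, 0.0, -1.0]]
wrist_force: [5.0, -1.6, -13.7]
gripper_width: 0.388
```

Run:
```python
from h import *
go([*CO,.106],155.5)
```

```text
t 10.15 pos [ 0.4846 -0.0922  0.1231] yaw 155.52 F [  5.   -1.6 -13.7] M [-0.57 -1.49 -0.02] g 0.388
cm in tool [ 0.01 -0.02  1.71] rotvec [ 0.   -0.02  0.02] j6 -32.6
```

Spring load of 13.7 N, so it is lifted. Turning anticlockwise.

Call:
move_arm([
  [[0,0,0,0,0,-3,-1],[0,0,0,0,0,-6,-1],[0,0,0,0,0,-6,-1],[0,0,0,0,0,-6,-1],[0,0,0,0,0,-6,-1],[0,0,0,0,0,-6,-1],[0,0,0,0,0,-6,-1],[0,0,0,0,0,0,-1]],
])

```text
time_s: 11.15
tcp_pos: [0.4842, -0.0921, 0.123]
ee_rot: [[-0.968, -0.249, -0.001], [-0.249, 0.968, 0.0], [0.001, 0.001, -1.0]]
wrist_force: [3.7, -0.7, -14.0]
gripper_width: 0.388
```

Run:
```python
from h import *
go([*CO,.1231],155.5+68.75)
```

```text
t 11.15 pos [ 0.4842 -0.0921  0.123 ] yaw -165.55 F [  3.7  -0.7 -14. ] M [-0.33 -1.13  0.  ] g 0.388
cm in tool [-0.02 -0.02 -0.01] rotvec [  0.05  -0.06 -29.8 ] j6 6.3
```

Call:
move_arm([
  [[0,0,0,0,0,-6,-1],[0,0,0,0,0,-6,-1],[0,0,0,0,0,-6,-1],[0,0,0,0,0,-6,-1],[0,0,0,0,0,-4,-1],[0,0,0,0,0,-2,-1],[0,0,0,0,0,0,-1]],
])

```text
time_s: 12.02
tcp_pos: [0.4839, -0.0923, 0.1231]
ee_rot: [[-0.715, -0.7, -0.002], [-0.7, 0.715, 0.0], [0.001, 0.001, -1.0]]
wrist_force: [2.3, -0.7, -14.0]
gripper_width: 0.385
```

Run:
```python
from h import *
go([*CO,.1231],155.5+68.75)
im,K,R,t=cam("scene")
b=(150,220,230,320);a=im[b[0]:b[1],b[2]:b[3]].astype(float);a=np.clip(255*(a/255)**.5,0,255).astype(np.uint8)
cv2.imwrite("pics/scene8.png",cv2.resize(a,None,fx=8,fy=8,interpolation=cv2.INTER_CUBIC))
```

```text
t 12.025 pos [ 0.4839 -0.0923  0.1231] yaw -135.6 F [  2.3  -0.7 -14. ] M [-0.42 -0.59 -0.21] g 0.385
cm in tool [-0.04 -0.04 -0.  ] rotvec [ 0.09 -0.07  0.15] j6 36.3
```

View pics/scene8.png

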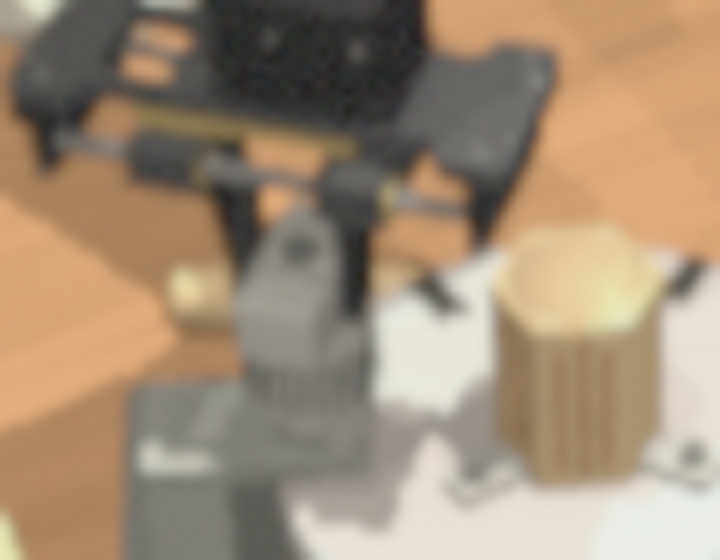

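The wing has turned with the gripper (now end-on at (285,290)) and the stop is felt lightly. Letting it down into the notch and releasing.

Call:
move_arm([
  [[0,0,0.3,0,0,0,-1],[0,0,0.3,0,0,0,-1],[0,0,0.1,0,0,0,-1],[0,0,0,0,0,0,-1],[0,0,0,0,0,0,-1]],
])

```text
time_s: 12.7
tcp_pos: [0.4842, -0.0924, 0.1171]
ee_rot: [[-0.713, -0.701, -0.001], [-0.701, 0.713, -0.0], [0.001, 0.0, -1.0]]
wrist_force: [-4.2, -0.2, -0.6]
gripper_width: 0.393
```

Run:
```python
from h import *
go([*CO,.1231],155.5+68.75)
```

```text
t 12.7 pos [ 0.4842 -0.0924  0.1171] yaw -135.47 F [-4.2 -0.2 -0.6] M [-0.07  1.61 -0.36] g 0.393
cm in tool [-0.02 -0.01 -0.6 ] rotvec [ 0.02 -0.05  0.28] j6 36.4
```

Force is nearly zero at a lift of about 9.6 mm, so it rests in the notch. Opening partway (the blank is near) and rising.

Call:
move_arm([
  [[0,0,0,0,0,0,0.4],[0,0,0,0,0,0,0.4],[0,0,0,0,0,0,0.4],[0,0,0,0,0,0,0.4],[0,0,0,0,0,0,0.4],[0,0,-0.6,0,0,0,0.4],[0,0,-1.5,0,0,0,0.4],[0,0,-2.5,0,0,0,0.4],[0,0,-2,0,0,0,1],[0,0,-0.4,0,0,0,1],[0,0,0,0,0,0,1]],
])

```text
time_s: 14.08
tcp_pos: [0.4845, -0.0922, 0.1862]
ee_rot: [[-0.713, -0.701, -0.0], [-0.701, 0.713, 0.0], [-0.0, 0.0, -1.0]]
wrist_force: [-1.0, -0.3, 0.2]
gripper_width: 0.944
```

Run:
```python
from h import *
go([*AX,.187],95.5)
im,K,R,t=cam("scene")
b=(150,220,230,320);a=im[b[0]:b[1],b[2]:b[3]].astype(float);a=np.clip(255*(a/255)**.5,0,255).astype(np.uint8)
cv2.imwrite("pics/scene9.png",cv2.resize(a,None,fx=8,fy=8,interpolation=cv2.INTER_CUBIC))
```

```text
t 14.075 pos [ 0.4845 -0.0922  0.1862] yaw -135.48 F [-1.  -0.3  0.2] M [ 0.03  0.13 -0.02] g 0.944
cm in tool [-9.79  3.75 -0.07] rotvec [ 2.0000e-02 -2.0000e-02  1.2902e+02] j6 36.4
```

View pics/scene9.png

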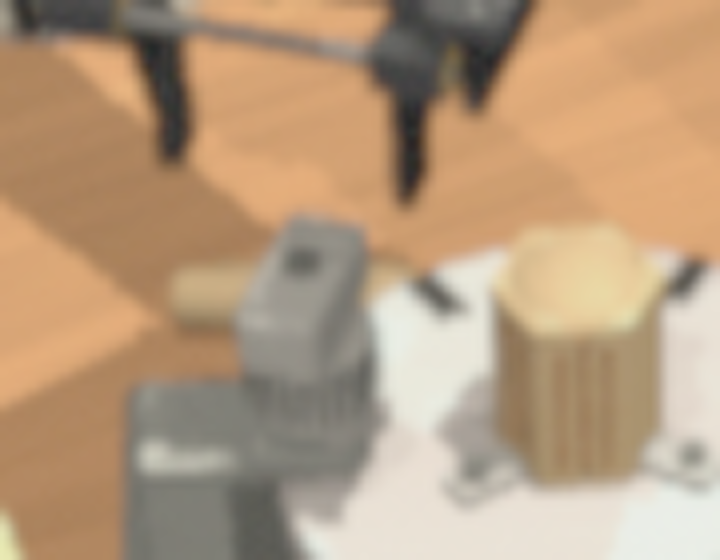

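The collar stays parked, with the fingers clear above it. Moving over the blank and turning to the flats.

Call:
move_arm([
  [[-2.4,0.9,0,0,0,5,1],[-2.7,0.7,0,0,0,5,1],[-2.5,0.3,0,0,0,5,1],[0,0,0,0,0,10,1],[0,0,0,0,0,10,1],[0,0,0,0,0,10,1],[0,0,0,0,0,10,1],[0,0,0,0,0,10,1],[0,0,0,0,0,10,1],[0,0,0,0,0,10,1],[0,0,0,0,0,10,1],[0,0,0,0,0,10,1]],
])

```text
time_s: 15.62
tcp_pos: [0.5302, -0.0299, 0.1851]
ee_rot: [[-0.488, 0.873, -0.003], [0.873, 0.488, -0.0], [0.001, -0.002, -1.0]]
wrist_force: [-0.5, -0.3, -0.6]
gripper_width: 0.998
```

Call:
move_arm([
  [[0,0,0,0,0,10,1],[0,0,0,0,0,10,1],[0,0,0,0,0,4,1],[0,0,0,0,0,0,1]],
])

```text
time_s: 16.12
tcp_pos: [0.5303, -0.0298, 0.1854]
ee_rot: [[-0.097, 0.995, -0.002], [0.995, 0.097, -0.0], [-0.0, -0.002, -1.0]]
wrist_force: [-0.2, -0.4, -0.1]
gripper_width: 1.003
```

Run:
```python
from h import *
go([*AX,.187],95.5)
```

```text
t 16.125 pos [ 0.5303 -0.0298  0.1854] yaw 95.58 F [-0.2 -0.4 -0.1] M [-0.02  0.02 -0.  ] g 1.003
cm in tool [ 3.31  0.09 -0.16] rotvec [-0.12  0.01  0.08] j6 -98.7
```

Call:
move_arm([
  [[1.6,0.1,0,0,0,0,1],[1.7,0,0,0,0,0,1],[0,0,0,0,0,0,1],[0,0,1.5,0,0,0,1],[0,0,0,0,0,0,1],[0,0,0,0,0,0,1]],
])

```text
time_s: 16.88
tcp_pos: [0.5286, 0.0029, 0.1712]
ee_rot: [[-0.096, 0.995, -0.001], [0.995, 0.096, -0.0], [-0.0, -0.001, -1.0]]
wrist_force: [0.8, -0.6, -0.2]
gripper_width: 1.002
```

Run:
```python
from h import *
go([*AX,.093],95.5)
im,K,R,t=cam("scene")
b=(140,220,230,340);a=im[b[0]:b[1],b[2]:b[3]].astype(float);a=np.clip(255*(a/255)**.5,0,255).astype(np.uint8)
cv2.imwrite("pics/scene10.png",cv2.resize(a,None,fx=7,fy=7,interpolation=cv2.INTER_CUBIC))
```

```text
t 16.875 pos [0.5286 0.0029 0.1712] yaw 95.52 F [ 0.8 -0.6 -0.2] M [-0.02 -0.02  0.05] g 1.002
cm in tool [ 0.04 -0.05  7.82] rotvec [-0.03  0.02  0.02] j6 -102.4
```

View pics/scene10.png

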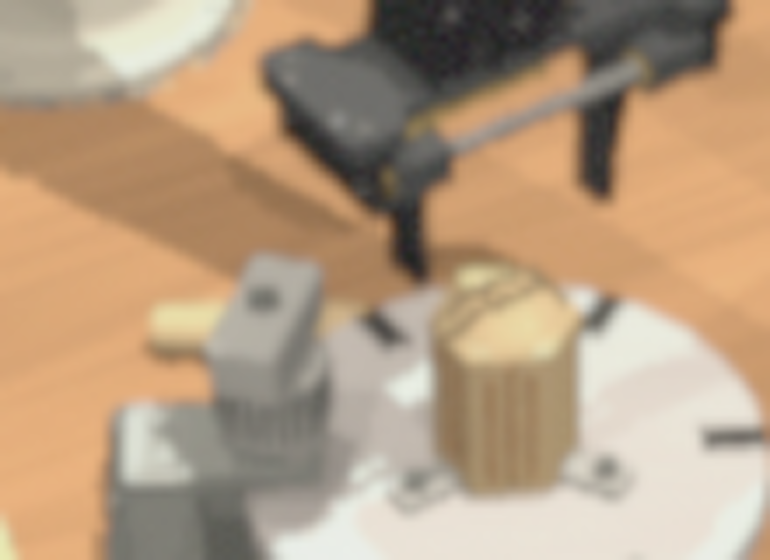

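Fingers straddle the blank evenly (tips at columns 412 and 597, blank centre 507). Descending.

Call:
move_arm([
  [[0,0,1,0,0,0,1],[0,0,1.5,0,0,0,1],[0,0,1.5,0,0,0,1],[0,0,1,0,0,0,1],[0,0,0,0,0,0,1]],
])

```text
time_s: 17.55
tcp_pos: [0.528, 0.003, 0.1202]
ee_rot: [[-0.096, 0.995, -0.002], [0.995, 0.096, -0.001], [-0.001, -0.002, -1.0]]
wrist_force: [-0.8, 0.0, 1.0]
gripper_width: 0.995
```

Run:
```python
from h import *
go([*AX,.093],95.5)
im,K,R,t=cam("scene")
b=(140,220,230,340);a=im[b[0]:b[1],b[2]:b[3]].astype(float);a=np.clip(255*(a/255)**.5,0,255).astype(np.uint8)
cv2.imwrite("pics/scene11.png",cv2.resize(a,None,fx=7,fy=7,interpolation=cv2.INTER_CUBIC))
```

```text
t 17.55 pos [0.528  0.003  0.1202] yaw 95.53 F [-0.8  0.   1. ] M [-0.02 -0.03 -0.05] g 0.995
cm in tool [0.02 0.01 2.72] rotvec [-0.14  0.03  0.03] j6 -102.4
```

View pics/scene11.png

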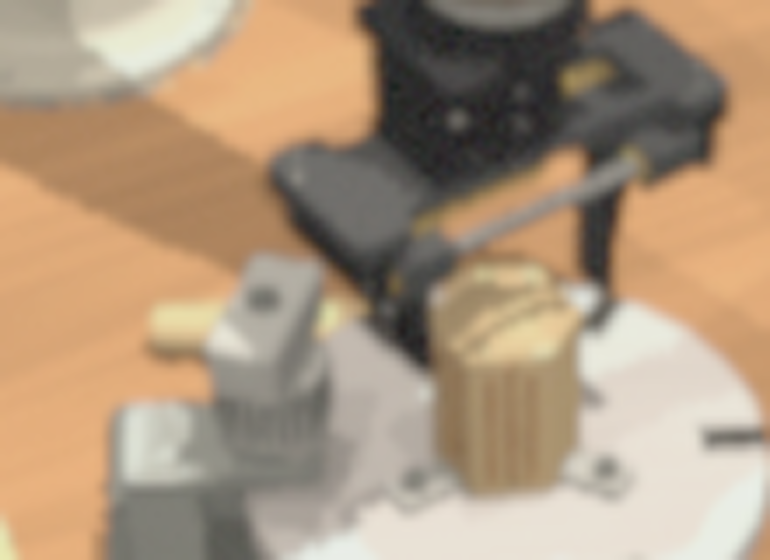

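Call:
move_arm([
  [[0,0,1,0,0,0,1],[0,0,1.2,0,0,0,1],[0,0,0,0,0,0,1],[0,0,0,0,0,0,-1],[0,0,0,0,0,0,-1],[0,0,0,0,0,0,-1],[0,0,0,0,0,0,-1],[0,0,0,0,0,0,-1],[0,0,0,0,0,0,-1],[0,0,0,0,0,0,-1]],
])

```text
time_s: 18.85
tcp_pos: [0.5288, 0.0026, 0.0997]
ee_rot: [[-0.097, 0.995, 0.0], [0.995, 0.097, -0.001], [-0.001, 0.0, -1.0]]
wrist_force: [0.2, -5.8, 0.5]
gripper_width: 0.689
```

Run:
```python
from h import *
go([*AX,.098],95.5)
```

```text
t 18.85 pos [0.5288 0.0026 0.0997] yaw 95.54 F [ 0.2 -5.8  0.5] M [-1.38 -0.37  0.  ] g 0.689
cm in tool [ 0.07 -0.08  0.17] rotvec [0.01 0.04 0.04] j6 -102.4
```

Width 0.689 ≈ 60 mm: the blank is gripped across flats. Turning 60° anticlockwise.

Call:
move_arm([
  [[0,0,0,0,0,-3,-1],[0,0,0,0,0,-5,-1],[0,0,0,0,0,-6,-1],[0,0,0,0,0,-6,-1],[0,0,0,0,0,-6,-1],[0,0,0,0,0,-6,-1],[0,0,0,0,0,0,-1]],
])

```text
time_s: 19.73
tcp_pos: [0.5283, 0.0026, 0.0997]
ee_rot: [[-0.608, 0.794, -0.001], [0.794, 0.608, -0.001], [-0.0, -0.001, -1.0]]
wrist_force: [-0.2, -4.5, 2.4]
gripper_width: 0.688
```

Run:
```python
from h import *
go([*AX,.098],155.5)
im,K,R,t=cam("scene")
b=(140,240,230,350);a=im[b[0]:b[1],b[2]:b[3]].astype(float);a=np.clip(255*(a/255)**.5,0,255).astype(np.uint8)
cv2.imwrite("pics/scene12.png",cv2.resize(a,None,fx=6,fy=6,interpolation=cv2.INTER_CUBIC))
```

```text
t 19.725 pos [0.5283 0.0026 0.0997] yaw 127.47 F [-0.2 -4.5  2.4] M [-1.64  0.01 -0.01] g 0.688
cm in tool [0.07 0.01 0.17] rotvec [ -0.07   0.   -28.03] j6 -70.5
```

View pics/scene12.png

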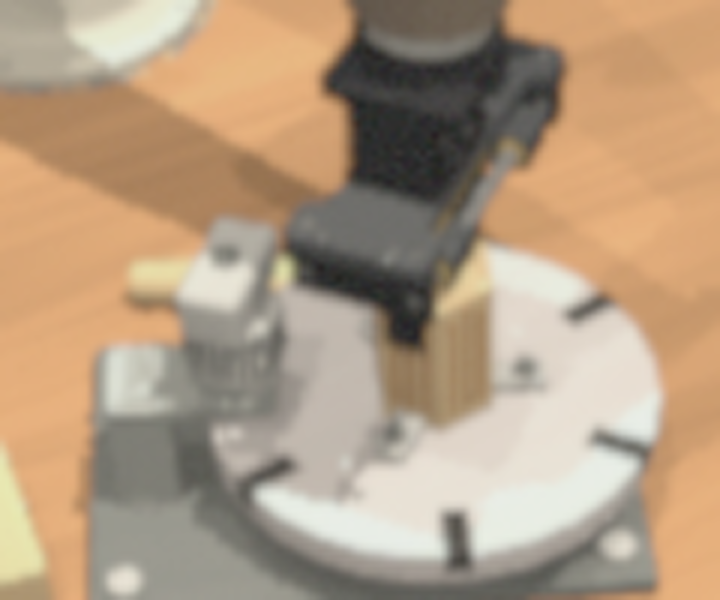

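The table is turning with the blank, slots now about 30° round. Continuing the last 28°.

Call:
move_arm([
  [[0,0,0,0,0,-6,-1],[0,0,0,0,0,-6,-1],[0,0,0,0,0,-6,-1],[0,0,0,0,0,-5,-1],[0,0,0,0,0,-3,-1],[0,0,0,0,0,-2,-1],[0,0,0,0,0,0,-1],[0,0,0,0,0,0,-1],[0,0,0,0,0,0,-1]],
])

```text
time_s: 20.9
tcp_pos: [0.5284, 0.0029, 0.0997]
ee_rot: [[-0.911, 0.412, -0.001], [0.412, 0.911, -0.001], [0.0, -0.001, -1.0]]
wrist_force: [-1.8, -5.8, 3.9]
gripper_width: 0.688
```

Run:
```python
from h import *
go([*AX,.098],155.5)
```

```text
t 20.9 pos [0.5284 0.0029 0.0997] yaw 155.67 F [-1.8 -5.8  3.9] M [-1.45  0.41  0.92] g 0.688
cm in tool [0.05 0.01 0.17] rotvec [-0.08 -0.    0.17] j6 -42.3
```

Call:
move_arm([
  [[0,0,0,0,0,0,1],[0,0,0,0,0,0,1],[0,0,0,0,0,0,1],[0,0,0,0,0,0,1],[0,0,-1.5,0,0,0,1],[0,0,-2.5,0,0,0,1],[0,0,-2.5,0,0,0,1],[0,0,-2,0,0,0,1],[0,0,0,0,0,0,1]],
])

```text
time_s: 22.02
tcp_pos: [0.53, 0.0035, 0.187]
ee_rot: [[-0.91, 0.414, 0.005], [0.414, 0.91, 0.001], [-0.004, 0.003, -1.0]]
wrist_force: [-0.4, -0.7, -1.0]
gripper_width: 1.003
```

Run:
```python
from h import *
go([*CO,.186],224.6)
im,K,R,t=cam("scene")
b=(150,250,220,350);a=im[b[0]:b[1],b[2]:b[3]].astype(float);a=np.clip(255*(a/255)**.5,0,255).astype(np.uint8)
cv2.imwrite("pics/scene13.png",cv2.resize(a,None,fx=6,fy=6,interpolation=cv2.INTER_CUBIC))
```

```text
t 22.025 pos [0.53   0.0035 0.187 ] yaw 155.53 F [-0.4 -0.7 -1. ] M [0.03 0.06 0.03] g 1.003
cm in tool [  0.19 -10.61   0.07] rotvec [ 2.000e-02  3.400e-01 -6.907e+01] j6 -42.4
```

View pics/scene13.png

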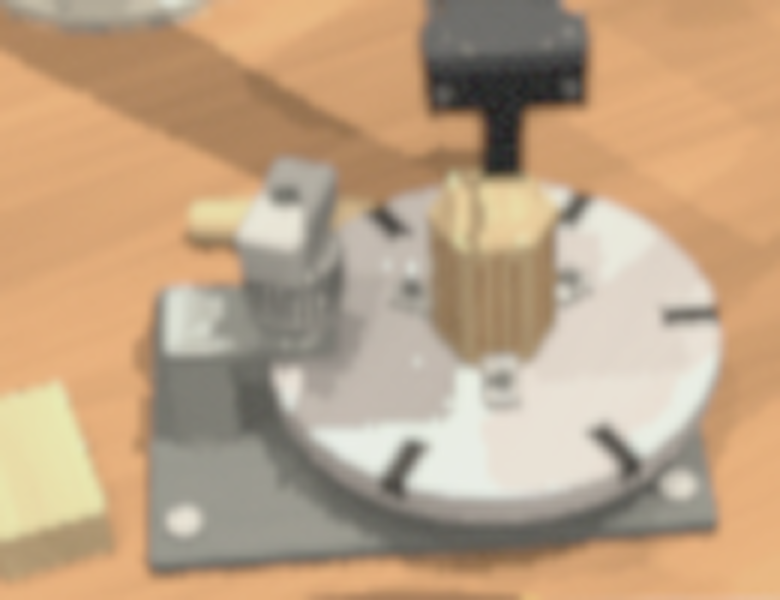

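Run:
```python
from h import *
new,K,R,t=cam("scene");old=cv2.imread("pics/scene0.png")
for th in np.radians([5.5,65.5,-54.5]):
  p=[AX[0]+.108*np.cos(th),AX[1]+.108*np.sin(th),.064];u=proj(K,R,t,p).round().astype(int);o=[]
  for im in(old,new):
    g=cv2.cvtColor(im,cv2.COLOR_BGR2GRAY)[u[1]-8:u[1]+9,u[0]-8:u[0]+9].astype(float)
    w=np.clip(110-g,0,None);m=cv2.connectedComponentsWithStats((g<100).astype(np.uint8));l=m[1];
    k=1+np.argmin([np.hypot(*(c-8)) for c in m[3][1:]]);w=w*(l==k);yy,xx=np.mgrid[-8:9,-8:9]
    q=plane(K,R,t,u+np.array([(w*xx).sum(),(w*yy).sum()])/w.sum(),.064)[:2]-AX
    o.append(np.degrees(np.arctan2(q[1],q[0])))
  print(np.round(o,2),"diff",o[1]-o[0])
```

```text
[4.37 4.32] diff -0.05247770327197809
[66.09 66.13] diff 0.039236200202978466
[-53.54 -53.67] diff -0.13346446363308218
```

Slots match a full station to within 0.15°. Now going back to the collar.

Call:
move_arm([
  [[0.1,-2,0,0,0,0,1],[0.1,-3.5,0,0,0,0,1],[0,-3.2,0,0,0,0,1],[0,-1.9,0,0,0,0,1],[0,0,0,0,0,-9,1],[0,0,0,0,0,-10,1],[0,0,0,0,0,-10,1],[0,0,0,0,0,-10,1],[0,0,0,0,0,-10,1],[0,0,0,0,0,-10,1],[0,0,0,0,0,-10,0.6],[0,0,0,0,0,0,0.6]],
])

```text
time_s: 23.62
tcp_pos: [0.4826, -0.0928, 0.1841]
ee_rot: [[-0.714, -0.7, -0.001], [-0.7, 0.714, -0.0], [0.001, 0.001, -1.0]]
wrist_force: [-0.2, 0.3, 0.8]
gripper_width: 0.861
```

Run:
```python
from h import *
go([*CO,.186],224.5)
```

```text
t 23.625 pos [ 0.4826 -0.0928  0.1841] yaw -135.6 F [-0.2  0.3  0.8] M [-0.03  0.21  0.03] g 0.861
cm in tool [-0.16 -0.09 -0.2 ] rotvec [ 0.03 -0.04 -0.1 ] j6 36.3
```

Call:
move_arm([
  [[-0.1,-0.1,0,0,0,0,0.6],[0,0,1.5,0,0,0,0.6],[0,0,1.5,0,0,0,0.6],[0,0,0.7,0,0,0,0.6],[0,0,0.3,0,0,0,0.6],[0,0,0,0,0,0,0.6]],
])

```text
time_s: 24.38
tcp_pos: [0.4844, -0.0925, 0.1444]
ee_rot: [[-0.713, -0.701, -0.0], [-0.701, 0.713, -0.0], [0.0, -0.0, -1.0]]
wrist_force: [-0.9, -0.6, 0.5]
gripper_width: 0.797
```

Run:
```python
from h import *
go([.4842,-.0924,.1171],224.5)
im,K,R,t=cam("scene")
b=(140,220,230,340);a=im[b[0]:b[1],b[2]:b[3]].astype(float);a=np.clip(255*(a/255)**.5,0,255).astype(np.uint8)
cv2.imwrite("pics/scene14.png",cv2.resize(a,None,fx=7,fy=7,interpolation=cv2.INTER_CUBIC))
```

```text
t 24.375 pos [ 0.4844 -0.0925  0.1444] yaw -135.47 F [-0.9 -0.6  0.5] M [-0.03  0.14  0.02] g 0.797
cm in tool [0.01 0.02 2.73] rotvec [-0.   -0.01  0.03] j6 36.4
```

View pics/scene14.png

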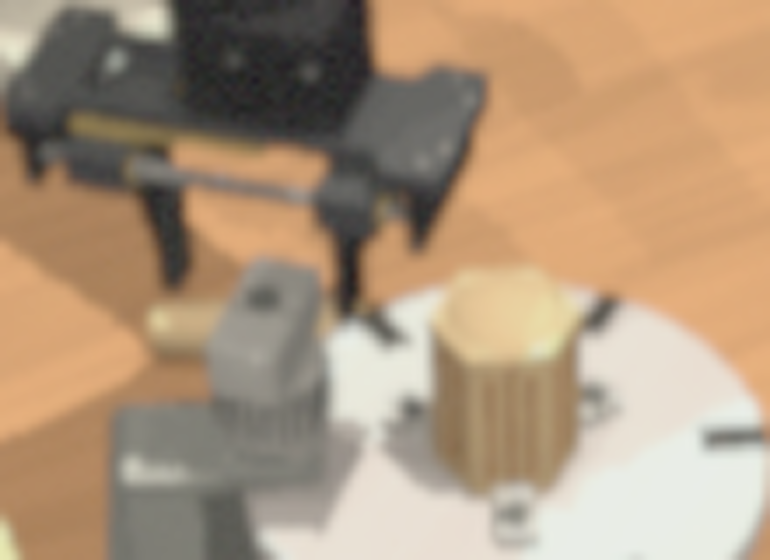

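Fingers straddle the parked wing (tips at columns 175 and 345, wing centre 262). Going down 27 mm and closing.

Call:
move_arm([
  [[0,0,1,0,0,0,0.6],[0,0,1,0,0,0,0.6],[0,0,0.7,0,0,0,0.6],[0,0,0,0,0,0,0.6],[0,0,0,0,0,0,-1],[0,0,0,0,0,0,-1],[0,0,0,0,0,0,-1],[0,0,0,0,0,0,-1],[0,0,0,0,0,0,-1],[0,0,0,0,0,0,-1],[0,0,0,0,0,0,-1],[0,0,0,0,0,0,-1]],
])

```text
time_s: 25.92
tcp_pos: [0.4842, -0.0926, 0.1175]
ee_rot: [[-0.713, -0.701, -0.0], [-0.701, 0.713, -0.0], [0.0, 0.0, -1.0]]
wrist_force: [-1.7, -0.5, 1.5]
gripper_width: 0.389
```

Call:
move_arm([
  [[0,0,-0.3,0,0,0,-1],[0,0,-0.3,0,0,0,-1],[0,0,0,0,0,0,-1],[0,0,0,0,0,0,-1]],
])

```text
time_s: 26.42
tcp_pos: [0.484, -0.0924, 0.1227]
ee_rot: [[-0.713, -0.701, -0.001], [-0.701, 0.713, 0.0], [0.001, 0.001, -1.0]]
wrist_force: [3.1, -1.7, -13.5]
gripper_width: 0.387
```

Run:
```python
from h import *
go([.4844,-.0922,.1231],155.5)
```

```text
t 26.425 pos [ 0.484  -0.0924  0.1227] yaw -135.49 F [  3.1  -1.7 -13.5] M [-0.81 -1.08 -0.09] g 0.387
cm in tool [-0.05 -0.01 -0.04] rotvec [ 3.000e-02 -6.000e-02  6.901e+01] j6 36.4
```

Gripped, lifted 5 mm above the notch. Turning back clockwise.

Call:
move_arm([
  [[0,0,0,0,0,3,-1],[0,0,0,0,0,6,-1],[0,0,0,0,0,7,-1],[0,0,0,0,0,7,-1],[0,0,0,0,0,7,-1],[0,0,0,0,0,7,-1],[0,0,0,0,0,7,-1],[0,0,0,0,0,7,-1],[0,0,0,0,0,7,-1],[0,0,0,0,0,6,-1],[0,0,0,0,0,4,-1],[0,0,0,0,0,1,-1]],
])

```text
time_s: 27.92
tcp_pos: [0.4845, -0.0924, 0.1232]
ee_rot: [[-0.91, 0.414, 0.0], [0.414, 0.91, 0.0], [-0.0, 0.0, -1.0]]
wrist_force: [3.8, -3.0, -13.6]
gripper_width: 0.388
```

Call:
move_arm([
  [[0,0,0,0,0,0,-1]],
])

```text
time_s: 28.05
tcp_pos: [0.4845, -0.0924, 0.1233]
ee_rot: [[-0.911, 0.413, 0.0], [0.413, 0.911, 0.0], [-0.0, 0.0, -1.0]]
wrist_force: [3.3, -2.0, -13.2]
gripper_width: 0.387
```

Run:
```python
from h import *
go([.4844,-.0922,.1075],155.5)
```

```text
t 28.05 pos [ 0.4845 -0.0924  0.1233] yaw 155.6 F [  3.3  -2.  -13.2] M [-0.81 -1.42  0.15] g 0.387
cm in tool [0.02 0.02 1.58] rotvec [0.01 0.01 0.1 ] j6 -32.5
```

Collar is back at its stop. Letting it down slowly with the gripper.

Call:
move_arm([
  [[0,0,0.4,0,0,0,-1],[0,0,0.4,0,0,0,-1],[0,0,0.4,0,0,0,-1],[0,0,0.4,0,0,0,-1],[0,0,0,0,0,0,-1],[0,0,0,0,0,0,-1]],
])

```text
time_s: 28.8
tcp_pos: [0.4846, -0.0925, 0.108]
ee_rot: [[-0.91, 0.414, 0.001], [0.414, 0.91, -0.0], [-0.001, 0.0, -1.0]]
wrist_force: [0.6, -1.4, -4.4]
gripper_width: 0.389
```

Run:
```python
from h import *
go([.4844,-.0922,.1075],155.5)
```

```text
t 28.8 pos [ 0.4846 -0.0925  0.108 ] yaw 155.55 F [ 0.6 -1.4 -4.4] M [-0.34 -0.51  0.22] g 0.389
cm in tool [0.03 0.02 0.05] rotvec [0.01 0.04 0.05] j6 -32.6
```

Followed the full 16 mm down with no pin contact on the disc. Releasing and retreating.

Call:
move_arm([
  [[0,0,0,0,0,0,1],[0,0,0,0,0,0,1],[0,0,0,0,0,0,1],[0,0,0,0,0,0,1],[0,0,0,0,0,0,1],[0,0,-1,0,0,0,1],[0,0,-2.5,0,0,0,1],[0,0,-3,0,0,0,1],[0,0,-3,0,0,0,1],[0,0,-2,0,0,0,1],[0,0,0,0,0,0,1]],
])

```text
time_s: 30.18
tcp_pos: [0.4854, -0.0924, 0.2245]
ee_rot: [[-0.91, 0.414, 0.005], [0.414, 0.91, 0.0], [-0.004, 0.002, -1.0]]
wrist_force: [-1.2, -0.0, -0.6]
gripper_width: 0.999
```

Call:
move_arm([
  [[0,-4,0,0,0,0,1],[0,-5,0,0,0,0,1],[0,-5,0,0,0,0,1],[0,-5,0,0,0,0,1],[0,-5,0,0,0,0,1],[0,0,0,0,0,0,1],[0,0,0,0,0,0,1]],
])

```text
time_s: 31.05
tcp_pos: [0.3845, -0.3107, 0.2216]
ee_rot: [[-0.91, 0.415, -0.001], [0.415, 0.91, 0.001], [0.002, 0.0, -1.0]]
wrist_force: [0.3, 0.5, -0.2]
gripper_width: 1.0
```

Run:
```python
from h import *
go([.4844,-.0922,.1075],155.5)
im,K,R,t=cam("scene");cv2.imwrite("pics/scene16.png",im)
b=(150,250,220,350);a=im[b[0]:b[1],b[2]:b[3]].astype(float);a=np.clip(255*(a/255)**.5,0,255).astype(np.uint8)
cv2.imwrite("pics/scene15.png",cv2.resize(a,None,fx=6,fy=6,interpolation=cv2.INTER_CUBIC))
im,K,R,t=cam("top");cv2.imwrite("pics/top15.png",im)
```

```text
t 31.05 pos [ 0.3845 -0.3107  0.2216] yaw 155.49 F [ 0.3  0.5 -0.2] M [ 0.05  0.01 -0.03] g 1.0
cm in tool [-0.05 24.02 11.42] rotvec [ 0.02 -0.09 -0.01] j6 -4.4
```

View pics/scene15.png

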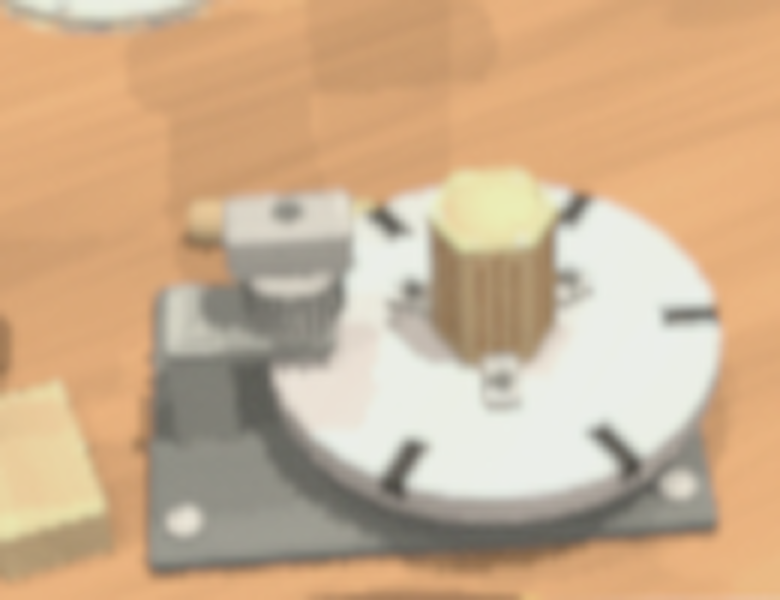

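View pics/top15.png

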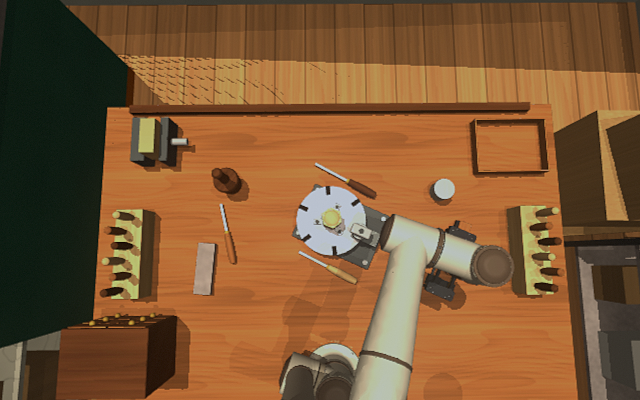

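The wing looks as at the start and the bystanders are in place. One numeric check of the collar height against the first picture, then I hand in.

Run:
```python
from h import *
a=cv2.imread("pics/scene0.png",0);b=cv2.imread("pics/scene16.png",0)
T=a[178:200,254:282]
T=cv2.resize(T,None,fx=8,fy=8,interpolation=3);S=cv2.resize(b[170:210,246:290],None,fx=8,fy=8,interpolation=3)
m=cv2.minMaxLoc(cv2.matchTemplate(S,T,cv2.TM_CCOEFF_NORMED));print(m[1],np.array(m[3])/8-8)
_,K,R,t=cam("scene");print("px per 7mm",proj(K,R,t,[*CO,.156])-proj(K,R,t,[*CO,.163]))
r.finish_job()
```

```text
0.9808620810508728 [0. 0.]
px per 7mm [0.16551239 1.72060179]
the job is handed in; nothing more can be done
```

The job is done and handed in at about 31 s of the 67 s allowed. I parked the collar, turned the blank one station anticlockwise and clicked it in. Then I turned the collar back and let it down until it locked. No verdict is reported, so what follows is from my own checks.

- **First grasp missed:** the real fingertips sat about 25 mm higher than the reported TCP height. The fingers shut above the wing with about 5 N of contact and moved nothing. I corrected for that offset in every later grasp, and the grip widths then matched (34 mm on the wing, 60 mm on the blank).
- **Turntable:** after I let go of the blank, the rim slots lined up with their starting positions to within 0.15°, one full station on. I did not re-measure this after the collar went down, but the last picture shows the same slot and clip positions.
- **Collar:** it went down the full 16 mm without the pin catching on the disc. Matching the wing against the first picture gave no shift; resting unlocked on the disc would have shown as 1.7 pixels.
- **Robot and bench:** the gripper is clear of everything. All bystanders look unmoved in the last pictures except the brush, which the arm hides in the top view; I did not check it separately.

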